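# Prop the drying box ajar on its stay

### The job

The two cups in the drying box must dry slowly under a lid that is just ajar. Flip up the stay on the front of the box that holds the cups, as far as it goes, then push that box's lid forward from its open position so that it sinks onto the stay and rests there, propped ajar. Leave the lid of the look-alike box with the tools standing open.

Things in the scene. Friction and masses are not known exactly. Their poses are not given: they have to be found in the camera images.
- ware_box: Fixed plywood drying box holding two white cups; a look-alike beside it holds flat tools. 170 mm deep (x), 200 wide (y), walls 10 thick; side and back walls 110 high, front wall 84. Origin: centre of its underside, on the table; x from front (low wall, robot's side) to back, y left, z up. The cups reach 58 mm up, centred at x = 30, y = 45 and -45.
- stay (a joint): Stay on the cups' box's front wall, rad: steel bar 6 mm thick, ball on its free end. Pivot at (-80, 45, 98) mm in the box frame, axis along x. At q the ball's centre is at (-80, 45 - 100 cos q, 98 + 100 sin q): 0 = lying along the wall's top, 1.57 upright, stop at 1.75, just past upright. Friction (about 0.6 N at the ball) keeps it where it is left.
- stay_ball (a point): Centre of the wooden ball, 20 mm in diameter, on the free end of that stay. From above it can be pinched between fingers before and behind it (box x), straddling the 10 mm front wall; it turns in a light grip as the stay swings.
- lid (a joint): Lid of the cups' box, rad: board 205 mm long, 200 wide, 12 thick, hinged along y at x = 85, z = 110 mm in the box frame. 0 shut, 1.57 upright, stop 1.85. Free edge at x = 85 - 205 cos q, z = 110 + 205 sin q; the 12 mm lie behind. Friction holds it above 1.3; pushed (2 to 4 N) below 1.1 it sinks by itself in a few seconds, damped. At rest on the raised stay: about 0.54.
- tool_lid (a joint): The same kind of lid on the look-alike box with the tools; it also stands open (1.5 to 1.75 rad) and must stay open.

How it is judged:
On the way:
1. the stay of the cups' box is flipped up while its lid still stands open (value of joint stay above 1.5 rad and value of joint lid above 0.75 rad), for 0.2 s.
At the end, for the whole second after the job is handed in: The stay of the cups' box is up (beyond 1.5 rad) and its lid lies at rest on it (0.44 to 0.64 rad); the tool box's lid still stands open (above 1.2 rad) (value of joint stay above 1.5 rad and value of joint lid between 0.44 and 0.64 rad and velocity of joint lid between -0.05 and 0.05 rad/s and value of joint tool_lid above 1.2 rad); the robot touches nothing.
It fails at once if the tool box's lid is pushed down (value of joint tool_lid below 1.2 rad).
It also fails if it takes over 56 s, if anything falls off the work surface, if the arm or the gripper's body presses on something with over 40 N, if the wrist force passes 120 N, or if a joint passes its speed limit or range.

### The arm

A 6-joint arm with a two-finger parallel gripper is mounted at the origin on the work surface. World frame = base frame: x ahead of the robot, y to its left, z up, the work surface at z = 0. Lengths are in m, angles in rad, forces in N, time in s.
With the tool pointing down it reaches from about 0.275 to 0.825 m from the base axis. Payload 4.9 kg.
Tool frame: the origin (TCP) lies midway between the tips of the shut fingers; the grasp point (between the pads) lies 19 mm behind it (grip_point_offset is the distance from the TCP to the grasp point, in m); z points along the fingers, x is the direction in which the jaws open and shut, and the axes are right-handed (so a half turn about z gives the same grasp; the last joint's range is limited). The gripper opens to 85 mm and grips with 20 to 120 N. Pads are 22 mm wide; open, the fingers measure 114 mm over their backs; the gripper's body (76 mm by 85 mm) begins 54 mm behind the grasp point. The pads swing forward as they close: fully open they stand 13 mm farther back than shut.
Start: joints at [1.018, 0.326, -0.193, 1.052, 0, 1.437], TCP at [0.224, 0.502, 0.231] pointing down, gripper open.
Joint ranges: [-2.65, 2.65], [-0.97, 1.79], [-1.3, 1.35], [-1.93, 2.1], [-1.47, 1.37], [-3.14, 3.14]. Speed limits (rad/s): [2.57, 2.57, 3.14, 3.14, 3.14, 3.14].

### API

Orientations are given as a rotation vector (axis times angle).
In Python, from cell import * gives the robot as it stands. Calls block until the motion is done:
- movep(position, orientation): joint-space move of the TCP to a pose.
- move_l(position, velocity=0.15, rot=None, until_force=None): straight line of the TCP; rot=None keeps the orientation; velocity is the mean speed in m/s. With until_force (N) it stops when the force on the tool has changed by that much, and returns True; else False.
- set_joints(angles): joint-space move.
- let_go() and grab(newtons=None): open the fingers fully, or close them until they stop; newtons is the grip in N (None keeps the last).
- sleep(seconds).
- ik(position, orientation): joint angles nearest the present ones, or None.
- get_state(): the state.
- grab_frame(name): name is "side" or "top"; returns a dict with "img" (420x560x3 uint8, red, green, blue), "fx", "fy", "cx", "cy" (pixels), "cam_to_world" (4x4, takes a point from camera to world coordinates). Camera axes: x right, y down, z forward; pixel columns grow to the right and rows downward; lengths in m; the calibration is good to about 2 mm. A picture is of the moment at which its call begins. There is no depth.
A pose or a line that the arm cannot do raises MotionError and nothing moves.
- sign_off(): hands the job in, once; it reports no verdict.
Trained networks look in the newest picture that a camera, given by its name, has taken for a name from the list of things; names that differ only in an ending like _2 or _b are one class to them, and where a whole thing is asked for, a point or a joint stands for the part that bears it (a point fixed in the world has none). Each returns a list of dicts, best first, with "score" (0 to 1); they miss things now and then, are a little off and sometimes report something else, mostly with a low value. They report only what shows in the picture. A call takes as long as a camera call.
- spot_in(camera, name): "centre" ([column, row] in pixels, amid what is visible of it).
- silhouettes(camera, name): "mask" (420x560 bool, what is visible of it) and "centre" ([column, row] in pixels, amid what is visible of it).
- tip_of(camera, name): "centre" ([column, row] in pixels: a listed point, or the origin of a listed thing).
The state is a dict: "clock": time; "q": joint angles; "joint_velocities": joint speeds; "tau": joint torques, N m; "position": TCP position; "eef_rot": TCP orientation; "contact_force": force on the tool from outside, world axes, zero at the start; "wrist_torque": the same for the moment, N m; "finger_gap": opening from 0.0 (shut) to 1.0 (fully open).
Only numpy, scipy, OpenCV 4.12 (cv2) and the standard library are available. Lean on these libraries where they do the work, as an engineer would, in place of code of your own. Each camera call takes 0.05 s, during which the arm holds its last target.

## Working session

There is one attempt and no reset: what is moved stays moved. The work goes in short steps, each a Python script; the robot and the scene stay as the last script left them, time stands still between calls to the robot, and variables do not carry over. Pictures are saved under pics/ and viewed, and the job is handed in when it is done.

```bash
mkdir -p pics; ls; python3 - <<'E'
from cell import *
import cv2,numpy as np
s=get_state();print(s['clock'],s['position'],s['eef_rot'])
for c in ("side","top"):
    f=grab_frame(c);cv2.imwrite(f"pics/{c}0.png",f["img"][:,:,::-1])
    print(c,f["fx"],f["cx"],f["cy"],np.round(f["cam_to_world"],3).tolist())
    for n in ("ware_box","stay_ball"):
        print(n,tip_of(c,n))
    for n in ("ware_box","stay","lid","tool_lid"):
        print(n,spot_in(c,n))
E
```

```text
pics
0.0 [0.22331806 0.50197435 0.23048763] [ 2.63407588e+00  1.71075472e+00 -2.51394291e-03]
side 510.5131399666805 277.60029147946983 209.380421138373 [[0.994, -0.075, 0.082, 0.443], [-0.11, -0.764, 0.635, -0.632], [0.015, -0.64, -0.768, 0.802], [0.0, 0.0, 0.0, 1.0]]
ware_box [{'centre': [290.1, 301.8], 'score': 0.67}]
stay_ball [{'centre': [244.5, 303.9], 'score': 0.64}]
ware_box [{'centre': [326.8, 264.7], 'score': 0.89}]
stay [{'centre': [242.8, 287.2], 'score': 0.75}]
lid [{'centre': [372.8, 223.1], 'score': 0.94}]
tool_lid [{'centre': [336.4, 77.0], 'score': 0.76}]
top 419.2206111217533 280.26670975259697 204.027929625971 [[0.101, -0.972, 0.213, 0.386], [-0.995, -0.097, 0.028, -0.024], [-0.006, -0.214, -0.977, 0.767], [0.0, 0.0, 0.0, 1.0]]
ware_box [{'centre': [377.7, 225.6], 'score': 0.71}]
stay_ball [{'centre': [423.7, 268.5], 'score': 0.95}]
ware_box [{'centre': [401.1, 166.3], 'score': 0.84}]
stay [{'centre': [403.9, 267.4], 'score': 0.65}]
lid [{'centre': [415.6, 120.0], 'score': 0.61}, {'centre': [405.7, 265.3], 'score': 0.19}]
tool_lid [{'centre': [164.9, 87.8], 'score': 0.92}]
```

View pics/side0.png

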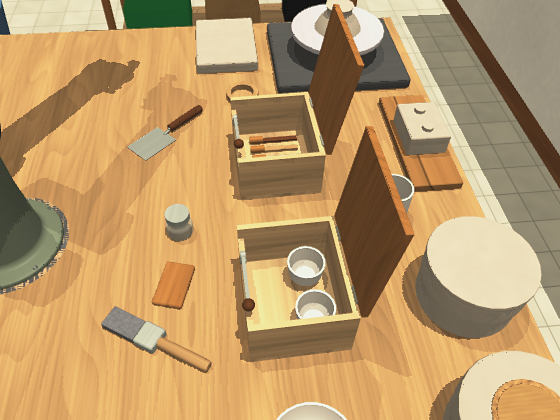

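View pics/top0.png

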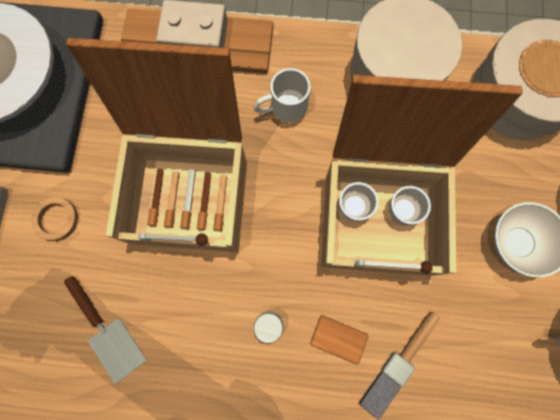

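The side view shows the cups' box in front, with its ball at about (248,304) and its lid at about (373,220). The tool box is behind it, with its lid at about (336,77). In the top view the cups' box is on the right, with its ball at about (427,267). Next I'll zoom in to get the pose.

```bash
python3 - <<'E'
import cv2
a=cv2.imread("pics/top0.png")[140:290,310:470];cv2.imwrite("pics/topz.png",cv2.resize(a,None,fx=4,fy=4,interpolation=cv2.INTER_CUBIC))
a=cv2.imread("pics/side0.png")[210:360,225:415];cv2.imwrite("pics/sidez.png",cv2.resize(a,None,fx=4,fy=4,interpolation=cv2.INTER_CUBIC))
E
```

```text
(no output)
```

View pics/topz.png

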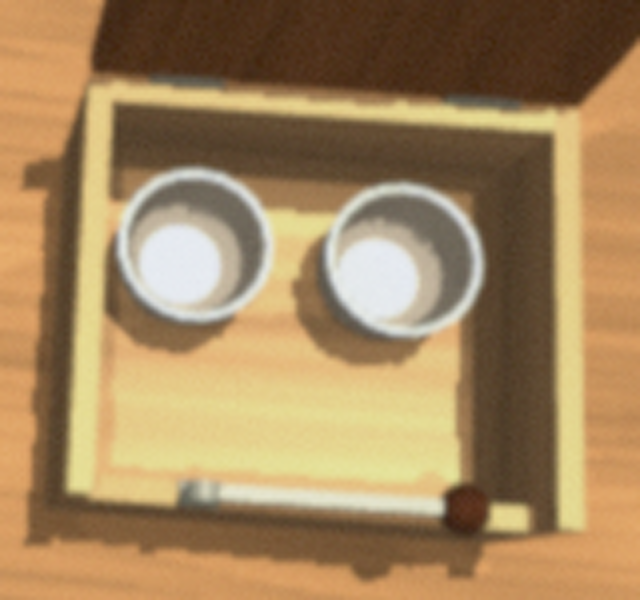

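View pics/sidez.png

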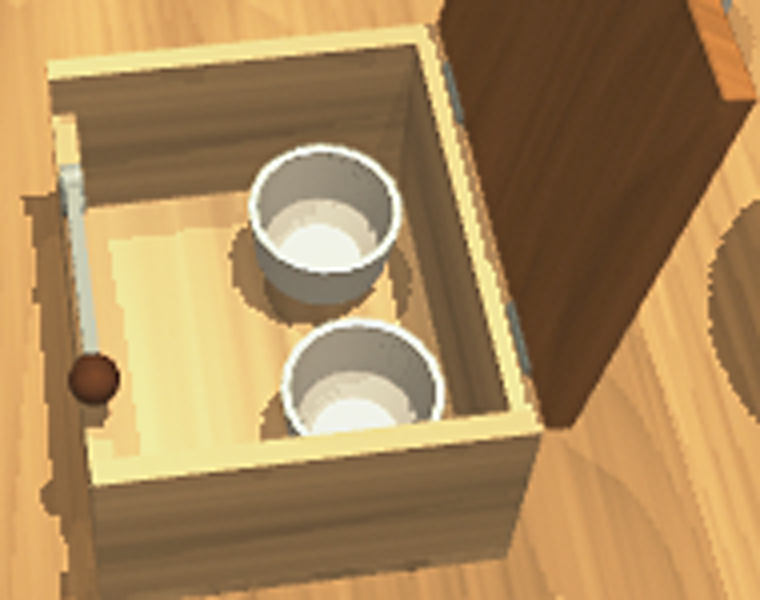

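```bash
cat > h.py <<'E'
from cell import *
import numpy as np,cv2
from scipy.optimize import least_squares
from scipy.spatial.transform import Rotation as R
def proj(f,P):
    T=np.linalg.inv(np.asarray(f["cam_to_world"]));p=np.atleast_2d(P)@T[:3,:3].T+T[:3,3]
    return np.c_[f["fx"]*p[:,0]/p[:,2]+f["cx"],f["fy"]*p[:,1]/p[:,2]+f["cy"]]
def b2w(v,P):
    P=np.atleast_2d(np.array(P,float));c,s=np.cos(v[2]),np.sin(v[2])
    return np.c_[v[0]+c*P[:,0]-s*P[:,1],v[1]+s*P[:,0]+c*P[:,1],P[:,2]]
E
python3 - <<'E'
from h import *
ft=grab_frame("top");fs=grab_frame("side")
C=[[-.085,.1,.11],[-.085,-.1,.11],[.085,.1,.11],[.085,-.1,.11],[-.08,-.055,.098]]
T=np.array([[327,263],[456,272.5],[332.5,160.5],[455,167],[426.5,267]])
S=np.array([[237,225.5],[248.7,331.2],[332.5,216.7],[360.7,317.5],[248.7,304.5]])
L=np.array([[367,129],[406,235]])
def r(v):
    W=b2w(v,C);q=v[3]
    l=b2w(v,[[.085-.205*np.cos(q),y,.11+.205*np.sin(q)] for y in(.1,-.1)])
    return np.r_[(proj(ft,W)-T).ravel(),(proj(fs,W)-S).ravel(),(proj(fs,l)-L).ravel()]
o=least_squares(r,[.5,-.2,0,1.6],loss="soft_l1")
print(o.x);print(np.round(r(o.x).reshape(-1,2),1).tolist());v=o.x
print(b2w(v,C+[[-.08,.045,.098],[.03,.045,.058]]).round(4))
np.save("v.npy",v)
E
```

```text
[ 0.53033851 -0.18546894  0.02592791  1.7054739 ]
[[0.3, -0.1], [0.6, 0.1], [0.1, -1.5], [0.1, 0.5], [-1.7, 0.6], [-0.3, -0.4], [-0.5, 0.1], [1.1, -1.1], [0.1, 0.5], [0.1, 3.4], [-1.0, -3.5], [0.8, -0.2]]
[[ 0.4428 -0.0877  0.11  ]
 [ 0.448  -0.2876  0.11  ]
 [ 0.6127 -0.0833  0.11  ]
 [ 0.6179 -0.2832  0.11  ]
 [ 0.4518 -0.2425  0.098 ]
 [ 0.4492 -0.1426  0.098 ]
 [ 0.5592 -0.1397  0.058 ]]
```

```bash
python3 - <<'E'
from h import *
v=np.load("v.npy")
ft=grab_frame("top");fs=grab_frame("side")
o=least_squares(lambda p:np.r_[(proj(ft,p)-[426.5,267]).ravel(),(proj(fs,p)-[248.7,304.5]).ravel()],[.45,-.24,.1])
print(o.x,o.fun)
c,s=np.cos(v[2]),np.sin(v[2]);d=o.x[:2]-v[:2];print("box frame",c*d[0]+s*d[1],-s*d[0]+c*d[1],o.x[2])
# gripper poses along arc: jaws along box x
v0=v[:3]
for tilt in (0,):
  for q in np.arange(0,1.8,.25):
    B=b2w(v0,[-.08,.045-.1*np.cos(q),.098+.1*np.sin(q)])[0]
    for flip in (0,np.pi):
        Rm=R.from_euler('z',v[2]+flip)*R.from_euler('x',np.pi)
        print(round(q,2),B.round(3),ik(B+[0,0,-.019],Rm.as_rotvec()))
E
```

```text
[ 0.45206102 -0.24199311  0.10757544] [-9.73019696e-05  3.51600457e-02  3.41963926e-02 -6.72254033e-03]
box frame -0.07971657327531169 -0.054475825327571316 0.10757543786972107
0.0 [ 0.452 -0.243  0.098] [-6.36688887e-01  4.17684797e-01 -4.94017754e-01  6.59093776e-01
 -4.44089210e-16  9.08179526e-01]
0.0 [ 0.452 -0.243  0.098] [-6.36688887e-01  4.17684797e-01 -4.94017754e-01  6.59093776e-01
 -4.44089210e-16 -2.23341313e+00]
0.25 [ 0.452 -0.239  0.123] [-6.31842635e-01  3.82355569e-01 -4.71724410e-01  7.16716348e-01
 -4.44089210e-16  9.13025778e-01]
0.25 [ 0.452 -0.239  0.123] [-6.31842635e-01  3.82355569e-01 -4.71724410e-01  7.16716348e-01
 -4.44089210e-16 -2.22856688e+00]
0.5 [ 0.451 -0.23   0.146] [-6.17413506e-01  3.46460885e-01 -4.55755195e-01  7.68580246e-01
 -4.44089210e-16  9.27454908e-01]
0.5 [ 0.451 -0.23   0.146] [-6.17413506e-01  3.46460885e-01 -4.55755195e-01  7.68580246e-01
 -4.44089210e-16 -2.21413775e+00]
0.75 [ 0.451 -0.216  0.166] [-5.93767516e-01  3.11695346e-01 -4.47002952e-01  8.12098029e-01
 -4.44089210e-16  9.51100897e-01]
0.75 [ 0.451 -0.216  0.166] [-5.937675
[... 400 characters left out ...]
1 -4.52671530e-01  8.65455890e-01
 -4.44089210e-16  1.02263427e+00]
1.25 [ 0.45  -0.174  0.193] [-5.22234143e-01  2.52668907e-01 -4.52671530e-01  8.65455890e-01
 -4.44089210e-16 -2.11895838e+00]
1.5 [ 0.449 -0.15   0.198] [-4.77445868e-01  2.31977414e-01 -4.66776416e-01  8.72042496e-01
 -4.44089210e-16  1.06742255e+00]
1.5 [ 0.449 -0.15   0.198] [-4.77445868e-01  2.31977414e-01 -4.66776416e-01  8.72042496e-01
 -4.44089210e-16 -2.07417011e+00]
1.75 [ 0.449 -0.125  0.196] [-4.29823159e-01  2.19316458e-01 -4.87482512e-01  8.63997357e-01
 -4.44089210e-16  1.11504525e+00]
1.75 [ 0.449 -0.125  0.196] [-4.29823159e-01  2.19316458e-01 -4.87482512e-01  8.63997357e-01
 -4.44089210e-16 -2.02654740e+00]
```

```bash
python3 - <<'E'
from h import *
v=np.load("v.npy");rot=(R.from_euler('z',v[2])*R.from_euler('x',np.pi)).as_rotvec()
movep([.35,.1,.30],rot)
movep([.452,-.2421,.20],rot)
let_go()
hit=move_l([.452,-.2421,.088],.08,until_force=6)
print(hit,get_state()['position'],get_state()['contact_force'])
if not hit:
    grab(20)
s=get_state();print(s['clock'],s['finger_gap'],s['position'],s['contact_force'])
for c in("side","top"):
    f=grab_frame(c);cv2.imwrite(f"pics/{c}1.png",f["img"][:,:,::-1])
E
```

```text
False [ 0.45236651 -0.24235104  0.08848965] [0.62141132 0.17471644 1.22761709]
6.2417 0.2194442272287056 [ 0.45194865 -0.24211983  0.08799588] [ 0.15219768 -0.66573759 -0.04903337]
```

View pics/side1.png

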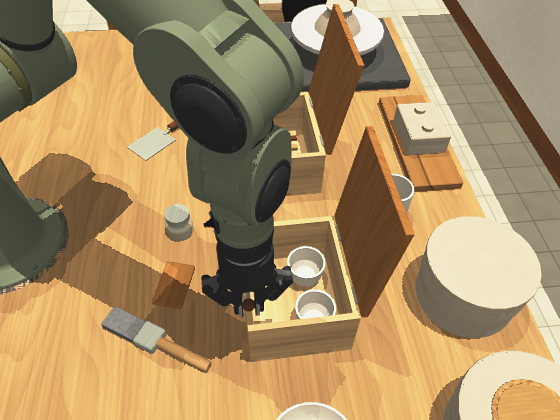

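The fingers hold the ball at about (249,304). The gap is about 19 mm, which fits the 20 mm ball. Next I'll follow the arc upward.

```bash
python3 - <<'E'
from h import *
v=np.load("v.npy")
off=get_state()['position']-b2w(v,[-.08,.045-.1*np.cos(.08),.098+.1*np.sin(.08)])[0]
print(off)
for q in list(np.arange(.2,1.75,.17))+[1.74]:
    h=move_l(b2w(v,[-.08,.045-.1*np.cos(q),.098+.1*np.sin(q)])[0]+[0,0,-.019],.08,until_force=25)
    s=get_state();print(round(q,2),h,s['contact_force'].round(1),round(s['finger_gap'],3))
    if h:break
print(s['clock'],s['position'])
for c in("side","top"):
    f=grab_frame(c);cv2.imwrite(f"pics/{c}2.png",f["img"][:,:,::-1]);print(tip_of(c,"stay_ball"))
E
```

```text
[ 1.64439659e-04  6.61870639e-05 -1.80084368e-02]
0.2 False [ 1.5 -0.3 -0.7] 0.217
0.37 False [ 0.6  0.6 -0.3] 0.219
0.54 False [ 1.3 -0.2 -1.3] 0.219
0.71 False [ 2.   0.9 -1.2] 0.223
0.88 False [1.9 0.2 0.1] 0.218
1.05 False [ 1.1 -0.8  0.4] 0.219
1.22 False [ 1.  -0.9  1.9] 0.217
1.39 False [0.7 0.5 5.2] 0.22
1.56 False [-0.2 -0.1  5.8] 0.22
1.73 False [0.4 0.2 5.7] 0.221
1.74 False [-0.2  0.3  6.2] 0.218
10.1 [ 0.44888786 -0.12605419  0.17770276]
[{'centre': [238.3, 211.6], 'score': 0.74}]
[]
```

View pics/side2.png

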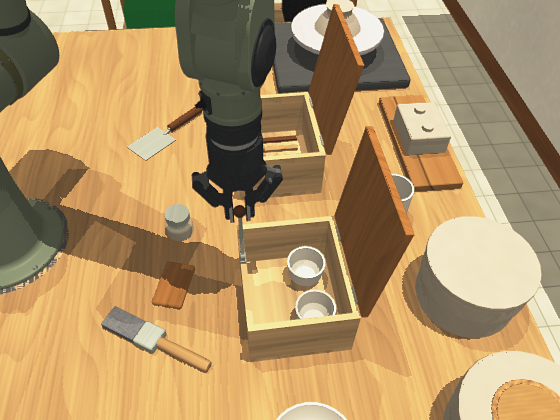

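The stay is upright and the ball is in the fingers at about (238,212). The box's lid still stands open. I'll release the ball, back off upward, and check the stay, the lid and the canister behind the box.

```bash
python3 - <<'E'
from h import *
v=np.load("v.npy")
let_go()
p=get_state()['position'];move_l([p[0],p[1],.40],.2)
grab(20)
for c in("side","top"):
    f=grab_frame(c);cv2.imwrite(f"pics/{c}3.png",f["img"][:,:,::-1]);print(tip_of(c,"stay_ball"))
rot=(R.from_euler('z',v[2])*R.from_euler('x',np.pi)).as_rotvec()
fs={c:grab_frame(c) for c in("top","side")}
o=least_squares(lambda p:np.r_[(proj(fs["top"],p)-[408,45]).ravel(),(proj(fs["side"],p)-[483,258]).ravel()],[.8,-.24,.1]);print("can",o.x,o.fun)
for P in([.16,.04,.40],[.16,.04,.26],[0,.04,.26]):
    w=b2w(v,P)[0];print(w,ik(w,rot))
print(get_state()['clock'])
E
python3 -c "
import cv2,numpy as np
cv2.imwrite('pics/b3.png',cv2.resize(np.hstack([cv2.imread('pics/side3.png'),cv2.imread('pics/top3.png')]),(800,300)))"
```

```text
[{'centre': [238.2, 210.4], 'score': 0.62}]
[{'centre': [363.2, 256.4], 'score': 0.6}]
can [ 0.83801327 -0.19839932  0.11047109] [-0.06749864 -2.21637094 -1.83253169  1.10062005]
[ 0.68924773 -0.14133438  0.4       ] [-3.07050545e-01  6.48527142e-01  7.48398074e-01  1.67066726e+00
 -4.44089210e-16  1.23781787e+00]
[ 0.68924773 -0.14133438  0.26      ] [-3.07050545e-01  6.17258300e-01  3.43745605e-01  1.29728363e+00
 -4.44089210e-16  1.23781787e+00]
[ 0.52930151 -0.14548238  0.26      ] [-4.02717338e-01  3.07007162e-01 -1.45113508e-01  1.11867566e+00
 -4.44089210e-16  1.14215108e+00]
13.2833
```

View pics/b3.png

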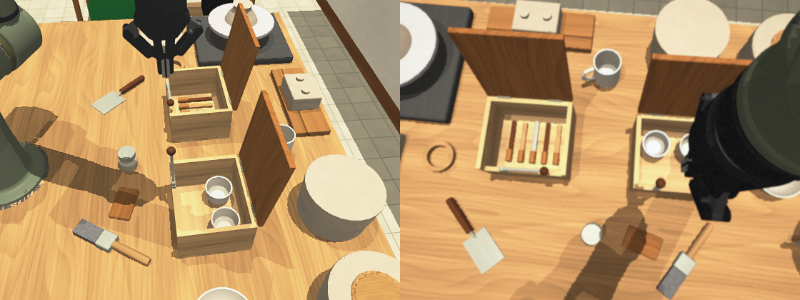

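The stay stands up, with its ball at (238,210) in the side view and about (462,256) in full-size top pixels. The lid is still open, and the canister is low (0.11 m) and out of the way. Next I'll go over the lid and push it from behind.

```bash
python3 - <<'E'
from h import *
v=np.load("v.npy");rot=(R.from_euler('z',v[2])*R.from_euler('x',np.pi)).as_rotvec()
fs={c:grab_frame(c) for c in("top","side")}
o=least_squares(lambda p:np.r_[(proj(fs["top"],p)-[363.2,256.4]).ravel(),(proj(fs["side"],p)-[238.2,210.4]).ravel()],[.45,-.13,.2])
piv=b2w(v,[-.08,.045,.098])[0];print("ball",o.x,o.fun.round(1),"q",np.arctan2(o.x[2]-.098,-(o.x[1]-piv[1])))
move_l(b2w(v,[.165,.04,.40])[0],.2,rot=rot)
h=move_l(b2w(v,[.165,.04,.26])[0],.15,until_force=8);print("down",h)
if not h:
    for x in np.arange(.14,-.001,-.02):
        h=move_l(b2w(v,[x,.04,.26])[0],.08,until_force=15)
        s=get_state();print(round(x,3),h,s['contact_force'].round(1))
        if h:break
s=get_state();print(s['clock'],s['position'])
f=grab_frame("side");cv2.imwrite("pics/side4.png",f["img"][:,:,::-1])
E
```

```text
ball [ 0.44794933 -0.12712241  0.19643659] [-0.   0.7  0.7 -0.2] q 1.726337847603053
down False
0.14 False [ 0.4 -0.2  1.4]
0.12 False [0.1 0.3 0.3]
0.1 False [-0.3 -0.6  0.3]
0.08 False [ 0.6 -0.5 -0.2]
0.06 False [ 1.1  0.5 -0.2]
0.04 False [-0.2 -0.3 -0. ]
0.02 False [ 0.   0.1 -0.4]
0.0 False [-0.4 -0.7 -0.1]
19.1083 [ 0.52953653 -0.14556754  0.26017553]
```

View pics/side4.png

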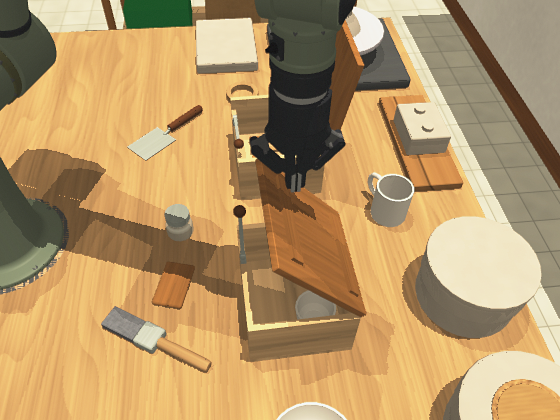

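The lid is tipping forward and sinking, and the stay is still up with its ball at (240,211). I'll lift clear and wait.

```bash
python3 - <<'E'
from h import *
v=np.load("v.npy")
p=get_state()['position'];move_l([p[0],p[1],.42],.15)
sleep(4)
f=grab_frame("side");cv2.imwrite("pics/side5.png",f["img"][:,:,::-1])
sleep(1.5)
g=grab_frame("side");t=grab_frame("top");cv2.imwrite("pics/top5.png",t["img"][:,:,::-1])
print("diff",np.abs(f["img"].astype(int)-g["img"])[110:380,220:420].max(),get_state()['clock'])
for q in (.44,.54,.64,1.2):
    P=b2w(v,[[.085-.205*np.cos(q),y,.11+.205*np.sin(q)] for y in(.1,-.1)]);print(q,proj(g,P).round(1).tolist())
print(tip_of("side","stay_ball"))
E
```

```text
diff 6 26.025
0.44 [[224.4, 192.0], [234.7, 302.8]]
0.54 [[229.8, 183.7], [241.4, 295.1]]
0.64 [[236.6, 175.5], [249.7, 287.4]]
1.2 [[296.4, 137.3], [322.8, 249.3]]
[]
```

View pics/side5.png

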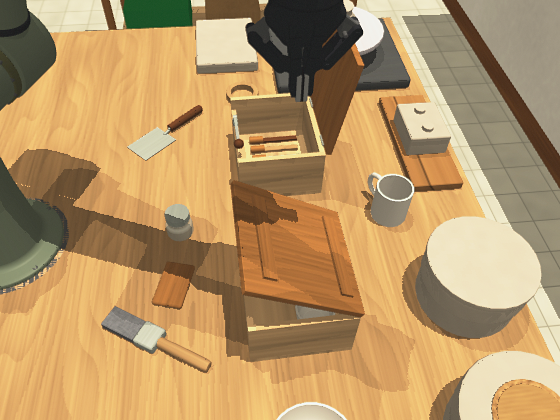

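View pics/top5.png

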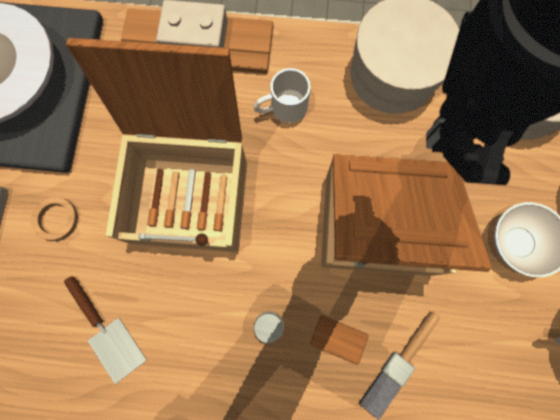

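The lid is at rest at about 0.54 rad. Its free corners are near (231,181) and (244,291); at 0.54 I predicted (230,184) and (241,295). The tool lid is unchanged and the gripper is clear.

```bash
python3 -c "
from cell import *
print(get_state()['contact_force']);sign_off()"
```

```text
[-0.41288787 -0.16175733 -0.29468167]
the job is handed in; nothing more can be done
```

The cups' box is now propped ajar: its stay is up and its lid rests on it. I pinched the ball from above and swung the stay up, released it, then pushed the lid forward from behind until it sank onto the stay. I handed the job in at about 26 s on the clock, and `sign_off()` gives no verdict.

Last checks:
- **Stay:** about 1.73 rad, measured from both cameras before I pushed the lid. Afterwards the lid hid the ball and the network no longer found it. That the stay is still up is inferred from where the lid came to rest.
- **Lid:** about 0.54 rad by its corner pixels, which were within about 5 px of where I predicted them. Two pictures 1.5 s apart showed no movement.
- **Tool box lid:** still standing open and looking unchanged in both views; I did not measure its angle.
- **Robot:** clear of everything, with a tool force of about 0.5 N, which is at noise level.

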